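Move the hand lens to the other fold-down hook and fold the empty one away

TASK

Clear the space over the opened tablet. First swing the other post's folded hook all the way down and press it firmly (about 12 N, no more than 18 N) onto its rubber stop, then move the hand lens over onto it, letting it down gently so that it hangs freely by its eye. Last fold the emptied hook up and press it firmly home against its post in the same way; let everything go, and leave the other things on the bench alone.

Things in the scene. Friction and masses are not known exactly. Their poses are not given: they have to be found in the camera images.
- lens: Hand lens, 162 mm, 70 to 130 g, hanging upright by its eye on hook A: rectangular steel eye (outside 38 wide, 58 high, 10 thick; opening 26 x 42 mm), 14 mm black handle, round glass 66 mm across. Origin: underside of the eye's top bar, where it bears on a hook; the straight side bars reach 8 mm above to 50 mm below it. z up, y across the eye, x through it along the hook arm.
- hookA: Arm of hook A, the loaded hook, down at the start, the lens on it about 37 mm from the hinge. Origin on the hinge axis; z runs along the bar to its free end; x points up when the arm is down and to the post when it is folded up.
- hookB: Arm of hook B, the folded hook, standing up along its post (up to 25 degrees ajar) at the start. Same axes as hook A. Both hinges are stiff: about 3 N at the 70 mm point moves the arm, and it stays where it is left.
- tipA (a point): Hook A's arm: steel bar 12 mm wide, 10 mm thick, 83 mm long from its hinge axis; the last 8 mm carry a lip that stands 14 mm above the bar's top when the arm is level (towards the post when folded up). This point: on the bar's middle line, 70 mm from the hinge axis.
- tipB (a point): Hook B's arm: steel bar 12 mm wide, 10 mm thick, 83 mm long from its hinge axis; the last 8 mm carry a lip that stands 14 mm above the bar's top when the arm is level (towards the post when folded up). This point: on the bar's middle line, 70 mm from the hinge axis.
- bracketA: Small steel hinge bracket of hook A; origin on the hinge axis, 200 mm above the table, 9 mm in front of post A's face; x into the post, y along the hinge axis, z up. Folded, the arm points along z; down, along -x. It sits on stiff rubber and rocks about y under load: 0.00175 rad per N at the arm's 70 mm point. A stop pressed firmly home rocks it 0.0105 rad (6 N) or more; 0.04 rad (23 N) tears it.
- bracketB: Hinge bracket of hook B, the same as that of hook A. Where an arm meets its stop is set by a screw and differs: hook B's lower stop is anywhere from 9 degrees above to 8 below level, hook A's upper stop within 4 degrees of upright. It cannot be seen, only felt: the push rises from about 3 N by up to 8 N per mm.
- postA: Post A, carrying hook A: wooden upright 40 wide, 18 thick, 235 mm tall, on a steel foot. Origin at table height, middle of its front face; x points into the post, away from the hook. The folded arm reaches 48 mm above the post's top. The opened tablet, 220 x 160 x 8 mm, fixed, lies in front of this post.
- postB: Post B, carrying hook B; built like post A.
- screwdriver: Precision screwdriver, 150 mm long, lying on the opened tablet; leave alone.
- tray: Grey parts tray with compartments, 100 x 120 x 28 mm, on the table in front of post B; leave alone.
- canister: Steel can, 44 mm across, 75 mm tall, between and behind the posts; leave alone.
- battery: Flat dark battery, 90 x 60 x 6 mm, on the table; leave alone.
- tweezers: Steel tweezers, 110 mm long, lying on the table; leave alone.
- brush: Small brush, 160 mm long, lying on the table; leave alone.

How it is judged:
On the way, in this order (a step that is already met when the one before it is completed fails the run):
1. hook B is swung down and pressed firmly on its lower stop (its bracket rocks 0.0105 rad) (x of tipB in the frame of postB below -0.065 m and z of tipB in the frame of postB below 0.216 m and angle between the z axis of bracketB and the z axis of postB, either way round above 0.0105 rad), for 0.1 s.
2. the lens hangs on hook B, let go (contact force between lens and hookB above 0.4 N and x of lens in the frame of postB between -0.087 and -0.021 m and z of lens in the frame of postB between 0.192 and 0.222 m and contact force between lens and the fingers below 0.1 N and angle between lens's own z axis and vertical below 0.2 rad), for 0.2 s.
3. hook A is folded up and pressed firmly on its upper stop (its bracket rocks 0.0105 rad) (x of tipA in the frame of postA above -0.018 m and z of tipA in the frame of postA above 0.26 m and angle between the z axis of bracketA and the z axis of postA, either way round above 0.0105 rad), for 0.1 s.
At the end, for the whole second after the job is handed in: The lens hangs by its eye on hook B (between post and lip, upright within 0.2 rad, carried by the hook, let go, at rest); hook B is down, its 70 mm point no more than 15 mm from the hinge's height; hook A is folded up, its 70 mm point no more than 9 mm in front of the hinge (all of step 2 and linear speed of lens below 0.03 m/s and x of tipB in the frame of postB below -0.065 m and z of tipB in the frame of postB between 0.185 and 0.216 m and x of tipA in the frame of postA above -0.018 m and z of tipA in the frame of postA above 0.26 m); the robot touches nothing.
It fails at once if a stop overloaded: a bracket rocked more than 0.04 rad (angle between the z axis of bracketA and the z axis of postA, either way round above 0.04 rad or angle between the z axis of bracketB and the z axis of postB, either way round above 0.04 rad).
It fails at once if the lens set down on hook B harder than 15 N (contact force between lens and hookB above 15 N).
It fails at once if the lens dropped (its eye below 0.13 m) (height (world z) of lens below 0.13 m).
It fails at once if a bystander moved more than 30 mm (distance of any of screwdriver, tray, canister, battery, tweezers, brush from where it was at the start of the episode above 0.03 m).
It also fails if it takes over 72 s, if anything falls off the work surface, if the arm or the gripper's body presses on something with over 40 N, if the wrist force passes 120 N, or if a joint passes its speed limit or range.

ROBOT

A 6-joint arm with a two-finger parallel gripper is mounted at the origin on the work surface. World frame = base frame: x ahead of the robot, y to its left, z up, the work surface at z = 0. Lengths are in m, angles in rad, forces in N, time in s.
With the tool pointing down it reaches from about 0.35 to 0.975 m from the base axis. Payload 4.9 kg.
Tool frame: the origin (TCP) lies on the front face of the gripper's body, between the roots of the fingers; the fingertips stand ctrl.finger_overhang ahead of it and the grasp point (between the pads) lies 54 mm ahead of it (ctrl.finger_overhang is the distance from the TCP to the fingertips, in m); z points along the fingers, y is the line along which they close (so a half turn about z gives the same grasp; the last joint's range is limited). The gripper opens to 85 mm and grips with 20 to 120 N. Pads are 22 mm wide; open, the fingers measure 114 mm over their backs; the gripper's body (76 mm by 85 mm) begins 54 mm behind the grasp point. The pads swing forward as they close: fully open they stand 13 mm farther back than shut.
Start: joints at [-1.31, 0.053, 1.613, -0, 1.476, -0.119], TCP at [0.232, -0.58, 0.304] pointing down, gripper open.
Joint ranges: [-3.01, 3.01], [-1.01, 2.22], [0.06, 2.58], [-1.02, 4.17], [0.09, 2.62], [-3.14, 3.14]. Speed limits (rad/s): [2.57, 2.57, 3.14, 3.14, 3.14, 3.14].

INTERFACE

Orientations are given as a rotation vector (axis times angle).
In Python, from station import ctrl, vision gives the robot as it stands. The module is installed in compiled form; this text tells all that it offers.
- The arm moves only by the tool drive_tool, never from a script. Its argument "rows" is a list of rows, each a list of 2 entries, a list of its own where there are three numbers: the shift along the tool's x, y, z in m, then the turn about the tool's z in rad. A call has 1 to 10 rows; each row shifts and turns the commanded pose from where the row before left it, along the tool's axes as they then stand; what a row does not reach is not made up. A row lasts 1/10 s, in which the tool goes at most 50 mm and 8.59 degrees, less where a joint would pass 70% of its speed; a pose out of reach is approached as far as the arm can. A call with a gripper value outside its range is refused whole. "jaw" is the closure, from 0 (fully open) to 1 (shut), set as the call begins (left out, the last holds). The fingers move at their own pace and stop on an object; "grip_force" is the grip in N (left out, the last holds). Time passes only in rows, so rows that do not move let the fingers close. It gives the time, the measured TCP pose, the force, the opening and the grip force at its end, in the units of the state.
- ctrl.get_obs(): the state, without advancing time (a new reading comes with each control period).
- vision.get_image(name): name is "scene" or "top"; returns a dict with "image" (480x640x3 uint8, blue, green, red), "vertical_fov" (degrees; the focal length in pixels is half the picture's height over the tangent of half this angle, whatever the lens; pixels are square), "cx", "cy" (the principal point, pixels), "dist_coeffs" ([k1, k2, p1, p2, k3] as OpenCV has them; the pictures are not rectified), "R" (3x3) and "t" (3): a world point X has camera coordinates R X + t. Camera axes: x right, y down, z forward; pixel columns grow to the right and rows downward; lengths in m; the calibration is good to about 2 mm. A picture is of the moment at which its call begins. There is no depth.
- ctrl.finish_job(): hands the job in; it is judged then, once.
The state is a dict: "t": time; "q": joint angles; "dq": joint speeds; "effort": joint torques, N m; "tool_pos": TCP position; "tool_rot": TCP orientation; "contact_force": force on the tool from outside, world axes, zero at the start; "wrist_torque": the same for the moment, N m; "opening": finger opening in m; "grip_force": force on a finger pad.
Only numpy, scipy, OpenCV 4.12 (cv2) and the standard library are available. Lean on these libraries where they do the work, as an engineer would, in place of code of your own. Each camera call takes 0.05 s, during which the arm holds its last target. There are 200 camera calls.

## Working session

There is one attempt and no reset: what is moved stays moved. The work goes in short steps, Python scripts to look and compute and a tool call to move; the robot and the scene stay as the last step left them, time stands still between calls to the robot, and variables do not carry over. Pictures are saved under pics/ and viewed, at most 10 in all, crops included, and the job is handed in when it is done.

Besides the shell and the picture viewer there is one more tool, called after "Call:" by a JSON object that holds its "fn" and its "kwargs", one argument or row to a line. drive_tool: Moves the arm, as the interface text tells. Its arguments: {"type":"object","properties":{"rows":{"type":"array","items":{"type":"array"}},"jaw":{"type":"number"},"grip_force":{"type":"number"}},"required":["rows"]}

```bash
mkdir -p pics; cat > h.py <<'E'
import numpy as np, cv2
from station import ctrl, vision
def cam(n):
    d=vision.get_image(n); f=240/np.tan(np.radians(d["vertical_fov"]/2))
    d["K"]=np.array([[f,0,d["cx"]],[0,f,d["cy"]],[0,0,1.]]); d["R"]=np.array(d["R"]);d["t"]=np.array(d["t"]);d["dc"]=np.array(d["dist_coeffs"],float); return d
def ray(d,p):
    u=cv2.undistortPoints(np.array([[p]],float),d["K"],d["dc"])[0,0]
    return -d["R"].T@d["t"], d["R"].T@np.array([u[0],u[1],1])
def onz(d,p,z):
    c,r=ray(d,p); return c+r*(z-c[2])/r[2]
def tri(d1,p1,d2,p2):
    c1,r1=ray(d1,p1);c2,r2=ray(d2,p2)
    s=np.linalg.lstsq(np.c_[r1,-r2],c2-c1,rcond=None)[0]
    a,b=c1+s[0]*r1,c2+s[1]*r2; return (a+b)/2,np.linalg.norm(a-b)
def proj(d,X):
    return cv2.projectPoints(np.array(X,float).reshape(-1,1,3),cv2.Rodrigues(d["R"])[0],d["t"],d["K"],d["dc"])[0][:,0]
E
python3 - <<'E'
from h import *
for n in("scene","top"):
    d=cam(n); cv2.imwrite(f"pics/{n}0.png",cv2.resize(d["image"],(800,600),interpolation=cv2.INTER_CUBIC)); print(n,d["K"][0,0],-d["R"].T@d["t"],d["R"][2],d["dc"])
o=ctrl.get_obs();print(o,ctrl.finger_overhang)
E
```

```text
scene 447.1276589698088 [ 0.95551796 -0.6646044   0.95406333] [-0.37400063  0.60521319 -0.70273788] [-0.08931653  0.          0.          0.          0.        ]
top 514.3044928343196 [ 0.31754919 -0.00655853  1.30160545] [ 0.20142691  0.00422206 -0.97949445] [-0.14438298  0.          0.          0.          0.        ]
{'t': 0.1, 'q': array([-1.30997246e+00,  5.33026078e-02,  1.61413309e+00, -3.71121709e-06,
        1.47601421e+00, -1.18970655e-01]), 'dq': array([-3.40392292e-04, -1.41789712e-03, -5.44563766e-03, -6.87116061e-04,
       -1.73677030e-03,  6.17557338e-06]), 'effort': array([ 2.61885743e-04, -3.94906497e+01, -3.71363068e+01, -1.18144939e-06,
        3.96454110e-03, -4.11947980e-06]), 'tool_pos': array([ 0.23161275, -0.58004427,  0.30279264]), 'tool_rot': array([-3.08329909e+00, -5.92651667e-01,  2.12408885e-04]), 'contact_force': array([ 0.21468867, -0.95292541, -0.61659088]), 'wrist_torque': array([-0.01313035, -0.0345464 , -0.02272416]), 'grip_force': 0.0, 'opening': 0.08535670632542772} 0.0726
```

View pics/scene0.png

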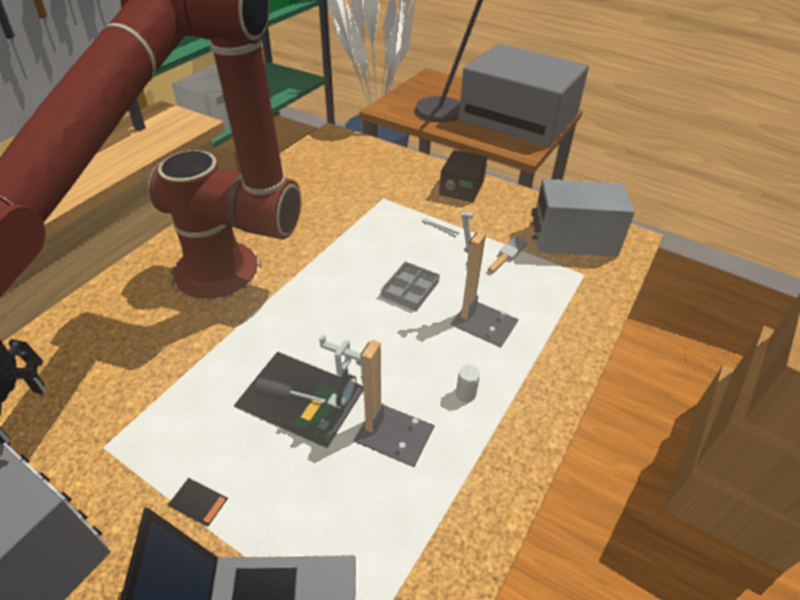

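View pics/top0.png

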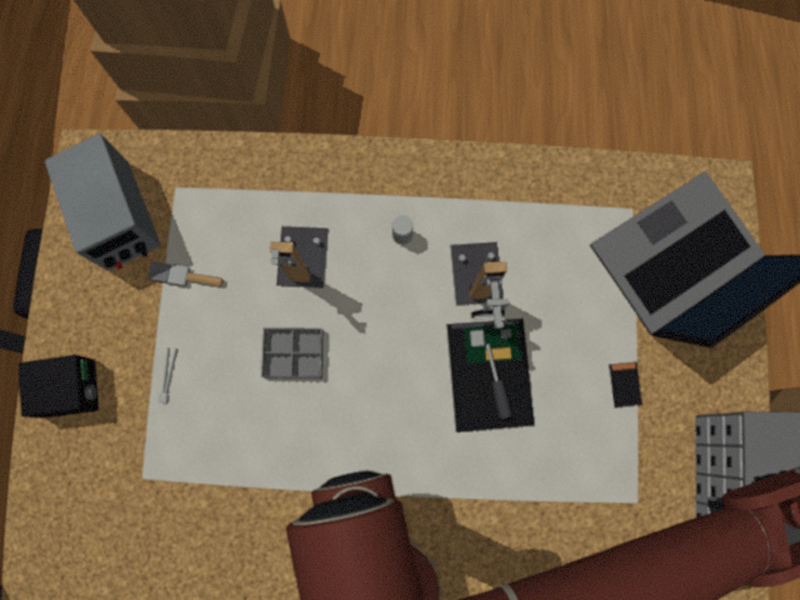

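The scene shows post A (right, ~(372,390) at 800-scale) with the lens on its lowered hook, and post B (~(473,275)) with its hook folded up. Top view: A at (495,268), B at (283,248). I'll zoom in on both.

```bash
python3 - <<'E'
from h import *
S,T=cam("scene"),cam("top")
import pickle; pickle.dump((S,T),open("st.pkl","wb"))
def crop(d,x,y): 
    im=cv2.resize(d["image"][y:y+75,x:x+100],(400,300),interpolation=cv2.INTER_CUBIC)
    for i in range(0,100,20): cv2.line(im,(i*4,0),(i*4,5),(0,0,255),1); cv2.putText(im,str(x+i),(i*4,14),0,.35,(0,0,255))
    for j in range(0,75,15): cv2.line(im,(0,j*4),(5,j*4),(0,0,255),1); cv2.putText(im,str(y+j),(6,j*4+4),0,.35,(0,0,255))
    return im
a=np.vstack([np.hstack([crop(S,245,262),crop(S,340,165)]),np.hstack([crop(T,350,190),crop(T,190,175)])])
cv2.imwrite("pics/c1.png",a)
E
```

```text
(no output)
```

View pics/c1.png

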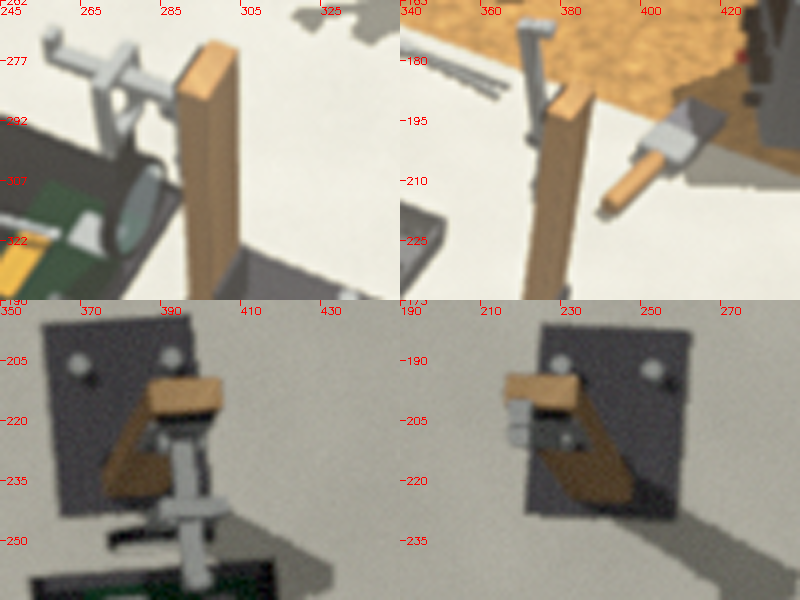

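Crops: post tops are clear — A top front edge (387,217)-(405,217.5), B front edge (217,200)-(234,201) in the top view; hook A arm runs (396,225)→(399.5,261) with eye at y≈242; hook B is upright, lip end at scene (373,171).

```bash
python3 - <<'E'
from h import *
import pickle; S,T=pickle.load(open("st.pkl","rb"))
np.set_printoptions(precision=4,suppress=True)
Z=.235
print("A top"); [print(onz(T,p,Z)) for p in [(387,217),(405.2,217.5),(405.2,209.2),(387.5,210.2)]]
print("A scene");[print(onz(S,p,Z)) for p in [(299.5,272.5),(304.8,275),(297.5,286.5),(289.5,284.5)]]
print("B top"); [print(onz(T,p,Z)) for p in [(216.8,200.3),(234.2,201),(234.5,193.8),(216.8,193.8)]]
print("B scene");[print(onz(S,p,Z)) for p in [(387.5+.5,187.5),(380,195.5),(377,193.5),(386,185)]]
print("armA top");[print(onz(T,p,.205)) for p in [(396,226),(396.7,240.5),(399.5,261)]]
print("eye ends",[onz(T,p,.208) for p in [(389,242.5),(406.7,240.7)]])
print("A tip lip scene/top",tri(S,(258,271),T,(399.5,262)))
print("B lip: ",tri(S,(374.5,171.5),T,(219.5,205)), tri(S,(371,171),T,(219.5,210)))
print("feet A",[onz(T,p,.006) for p in [(360.5,196),(397.5,194.5),(365,244)]])
print("feet B",[onz(T,p,.006) for p in [(225.5,181),(262.5,183),(221.5,228.5),(259,230)]])
E
```

```text
A top
[ 0.5903 -0.1454  0.235 ]
[ 0.5911 -0.1847  0.235 ]
[ 0.6095 -0.1845  0.235 ]
[ 0.6054 -0.1462  0.235 ]
A scene
[ 0.598  -0.1494  0.235 ]
[ 0.6113 -0.1491  0.235 ]
[ 0.6158 -0.1835  0.235 ]
[ 0.5989 -0.1881  0.235 ]
B top
[0.6103 0.2226 0.235 ]
[0.6103 0.1846 0.235 ]
[0.6265 0.1853 0.235 ]
[0.6248 0.2239 0.235 ]
B scene
[0.6282 0.2197 0.235 ]
[0.6255 0.1783 0.235 ]
[0.6154 0.1814 0.235 ]
[0.6192 0.2264 0.235 ]
armA top
[ 0.5786 -0.1696  0.205 ]
[ 0.5461 -0.1716  0.205 ]
[ 0.5011 -0.1785  0.205 ]
eye ends [array([ 0.5403, -0.1544,  0.208 ]), array([ 0.5461, -0.1931,  0.208 ])]
A tip lip scene/top (array([ 0.5011, -0.1765,  0.2049]), np.float64(0.005892200654434381))
B lip:  (array([0.5893, 0.2073, 0.2778]), np.float64(0.0014881639042528159)) (array([0.5794, 0.207 , 0.2755]), np.float64(0.0019397089103030303))
feet A [array([ 0.7022, -0.1045,  0.006 ]), array([ 0.7113, -0.202 ,  0.006 ]), array([ 0.5746, -0.1198,  0.006 ])]
feet B [array([0.727 , 0.2534, 0.006 ]), array([0.7257, 0.1547, 0.006 ]), array([0.598 , 0.2527, 0.006 ]), array([0.5985, 0.1549, 0.006 ])]
```

Call:
{"fn": "drive_tool", "kwargs": {
  "rows": [
    [[0, 0, -0.04], 0.127],
    [[0, 0, -0.04], 0.127],
    [[0, 0, -0.04], 0.126],
    [[0.022, -0.0435, 0], 0],
    [[0.022, -0.0435, 0], 0],
    [[0.022, -0.0435, 0], 0],
    [[0.022, -0.0435, 0], 0],
    [[0.022, -0.0435, 0], 0],
    [[0.022, -0.0435, 0], 0],
    [[0.022, -0.0435, 0], 0]
  ],
  "jaw": 1
}}

```text
t: 1.2
tool_pos: [0.3861, -0.2741, 0.4238]
tool_rot: [3.141, -0.001, 0.0]
contact_force: [0.8, 0.4, -0.1]
opening: -0.0004
grip_force: 0.0
```

Call:
{"fn": "drive_tool", "kwargs": {
  "rows": [
    [[0.022, -0.0435, 0], 0],
    [[0.022, -0.0435, 0], 0],
    [[0.022, -0.0435, 0], 0],
    [[0.022, -0.0435, 0], 0],
    [[0.022, -0.0435, 0], 0],
    [[0.022, -0.0435, 0], 0],
    [[0.022, -0.0435, 0], 0],
    [[0.022, -0.0435, 0], 0],
    [[0.022, -0.0435, 0], 0],
    [[0, 0, 0], 0]
  ]
}}

```text
t: 2.2
tool_pos: [0.5849, 0.12, 0.4223]
tool_rot: [-3.14, -0.009, 0.003]
contact_force: [-0.9, -0.3, -1.4]
opening: 0.0001
grip_force: 0.0
```

Call:
{"fn": "drive_tool", "kwargs": {
  "rows": [
    [[0.022, -0.0425, 0], 0],
    [[0.022, -0.0425, 0], 0],
    [[0, 0, 0.03], 0],
    [[0, 0, 0.03], 0],
    [[0, 0, 0.02], 0],
    [[0, 0, 0.01], 0],
    [[0, 0, 0], 0],
    [[0, 0, 0], 0]
  ]
}}

```text
t: 3.0
tool_pos: [0.6282, 0.2002, 0.3352]
tool_rot: [-3.141, 0.001, -0.003]
contact_force: [-0.4, 0.6, 0.2]
opening: -0.0001
grip_force: 0.0
```

```bash
cat > cz.py <<'E'
from h import *
import sys
# args: name camera x y w  (4:3 crop to 800x600)
n,c,x,y,w=sys.argv[1],sys.argv[2],*map(int,sys.argv[3:6]); d=cam(c)
im=cv2.resize(d["image"][y:y+w*3//4,x:x+w],(800,600),interpolation=cv2.INTER_CUBIC); k=800/w
for i in range(0,w,10): cv2.putText(im,str(x+i),(int(i*k),12),0,.4,(0,0,255))
for j in range(0,w*3//4,10): cv2.putText(im,str(y+j),(0,int(j*k)+4),0,.4,(0,0,255))
cv2.imwrite(f"pics/{n}.png",im); print(ctrl.get_obs()["tool_pos"],ctrl.get_obs()["contact_force"])
E
python3 cz.py b1 scene 325 140 100
```

```text
[0.62838159 0.20028885 0.3359362 ] [ 0.57452011  0.30012666 -0.02627895]
```

View pics/b1.png

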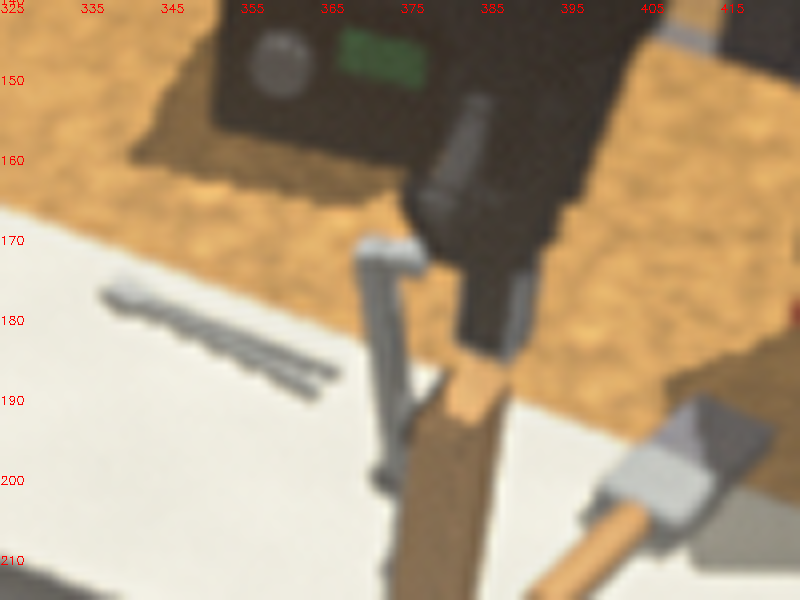

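The closed fingers stand just behind the hook's lip (fingers' lower end ~(384,184), lip (375,172)), above the post top. Pushing forward along the arc.

Call:
{"fn": "drive_tool", "kwargs": {
  "rows": [
    [[0, 0, 0.013], 0],
    [[-0.012, 0, -0.001], 0],
    [[-0.012, 0, -0.001], 0],
    [[-0.008, 0, -0.0005], 0],
    [[-0.008, 0, -0.0005], 0],
    [[-0.0075, 0, 0.0025], 0],
    [[-0.0075, 0, 0.0025], 0],
    [[-0.005, 0, 0.0033], 0],
    [[-0.005, 0, 0.0033], 0],
    [[-0.005, 0, 0.0034], 0]
  ]
}}

```text
t: 4.05
tool_pos: [0.5578, 0.2006, 0.3096]
tool_rot: [-3.141, 0.0, -0.002]
contact_force: [4.7, -0.1, 0.9]
opening: -0.0002
grip_force: 1.9
```

Call:
{"fn": "drive_tool", "kwargs": {
  "rows": [
    [[-0.0025, 0, 0.005], 0],
    [[-0.0025, 0, 0.005], 0],
    [[-0.001, 0, 0.003], 0],
    [[-0.001, 0, 0.003], 0],
    [[0, 0, 0], 0]
  ]
}}

```text
t: 4.55
tool_pos: [0.5504, 0.2006, 0.2921]
tool_rot: [3.142, -0.0, -0.003]
contact_force: [-0.4, 0.2, 1.9]
opening: -0.0
grip_force: 0.9
```

Call:
{"fn": "drive_tool", "kwargs": {
  "rows": [
    [[0, 0, 0.001], 0],
    [[0, 0, 0.001], 0],
    [[0, 0, 0.001], 0]
  ]
}}

```text
t: 4.85
tool_pos: [0.5509, 0.2005, 0.2901]
tool_rot: [-3.141, 0.0, -0.0]
contact_force: [-2.8, -0.2, 4.2]
opening: -0.0002
grip_force: 1.7
```

Call:
{"fn": "drive_tool", "kwargs": {
  "rows": [
    [[0, 0, 0.001], 0],
    [[0, 0, 0.001], 0]
  ]
}}

```text
t: 5.05
tool_pos: [0.5509, 0.2005, 0.2879]
tool_rot: [-3.141, 0.0, 0.0]
contact_force: [-1.7, 0.1, 4.0]
opening: -0.0
grip_force: 1.7
```

Call:
{"fn": "drive_tool", "kwargs": {
  "rows": [
    [[0, 0, 0.001], 0]
  ]
}}

```text
t: 5.15
tool_pos: [0.5508, 0.2005, 0.2868]
tool_rot: [-3.142, 0.0, 0.0]
contact_force: [-1.3, -0.0, 2.9]
opening: 0.0
grip_force: 1.7
```

Call:
{"fn": "drive_tool", "kwargs": {
  "rows": [
    [[0, 0, 0.001], 0]
  ]
}}

```text
t: 5.25
tool_pos: [0.5508, 0.2005, 0.2858]
tool_rot: [-3.142, 0.0, 0.0]
contact_force: [-2.1, -0.1, 3.3]
opening: -0.0002
grip_force: 1.7
```

Call:
{"fn": "drive_tool", "kwargs": {
  "rows": [
    [[0, 0, 0.0008], 0]
  ]
}}

```text
t: 5.35
tool_pos: [0.5508, 0.2005, 0.2849]
tool_rot: [3.142, -0.0, -0.001]
contact_force: [-0.8, -0.3, 3.3]
opening: -0.0002
grip_force: 1.7
```

Call:
{"fn": "drive_tool", "kwargs": {
  "rows": [
    [[0, 0, 0.0008], 0]
  ]
}}

```text
t: 5.45
tool_pos: [0.5508, 0.2005, 0.2842]
tool_rot: [3.142, -0.0, -0.0]
contact_force: [-2.3, 0.5, 3.0]
opening: -0.0
grip_force: 1.7
```

Call:
{"fn": "drive_tool", "kwargs": {
  "rows": [
    [[0, 0, 0.0008], 0],
    [[0, 0, 0.0008], 0]
  ]
}}

```text
t: 5.65
tool_pos: [0.5508, 0.2005, 0.2826]
tool_rot: [-3.142, 0.0, 0.0]
contact_force: [-2.0, 0.0, 4.5]
opening: -0.0001
grip_force: 1.7
```

Call:
{"fn": "drive_tool", "kwargs": {
  "rows": [
    [[0, 0, 0.0005], 0]
  ]
}}

```text
t: 5.75
tool_pos: [0.5508, 0.2005, 0.2821]
tool_rot: [3.142, -0.0, -0.0]
contact_force: [-3.1, -0.7, 3.0]
opening: 0.0002
grip_force: 1.7
```

Call:
{"fn": "drive_tool", "kwargs": {
  "rows": [
    [[0, 0, 0.0008], 0],
    [[0, 0, 0.0008], 0]
  ]
}}

```text
t: 5.95
tool_pos: [0.5508, 0.2005, 0.2805]
tool_rot: [3.142, -0.0, -0.0]
contact_force: [-2.4, 0.5, 4.0]
opening: 0.0001
grip_force: 1.7
```

Call:
{"fn": "drive_tool", "kwargs": {
  "rows": [
    [[0, 0, 0.0008], 0]
  ]
}}

```text
t: 6.05
tool_pos: [0.5508, 0.2005, 0.2797]
tool_rot: [3.142, -0.0, -0.0]
contact_force: [-1.5, 0.0, 3.5]
opening: -0.0003
grip_force: 1.7
```

Call:
{"fn": "drive_tool", "kwargs": {
  "rows": [
    [[-0.004, 0, 0], 0],
    [[0, 0, 0.0008], 0],
    [[0, 0, 0.0008], 0]
  ]
}}

```text
t: 6.35
tool_pos: [0.5471, 0.2005, 0.2785]
tool_rot: [-3.142, 0.0, -0.002]
contact_force: [1.3, 0.1, 2.4]
opening: 0.0
grip_force: 1.5
```

Call:
{"fn": "drive_tool", "kwargs": {
  "rows": [
    [[0, 0, 0.0008], 0]
  ]
}}

```text
t: 6.45
tool_pos: [0.547, 0.2004, 0.2776]
tool_rot: [3.142, -0.0, 0.001]
contact_force: [0.5, -0.3, 3.2]
opening: -0.0001
grip_force: 1.6
```

Call:
{"fn": "drive_tool", "kwargs": {
  "rows": [
    [[0, 0, 0.0008], 0]
  ]
}}

```text
t: 6.55
tool_pos: [0.547, 0.2005, 0.2767]
tool_rot: [3.142, -0.0, 0.001]
contact_force: [0.0, -1.1, 3.2]
opening: 0.0001
grip_force: 1.8
```

Call:
{"fn": "drive_tool", "kwargs": {
  "rows": [
    [[0, 0, 0.0008], 0],
    [[0, 0, 0.0008], 0]
  ]
}}

```text
t: 6.75
tool_pos: [0.5469, 0.2005, 0.275]
tool_rot: [3.142, -0.0, -0.0]
contact_force: [0.8, -1.0, 3.3]
opening: 0.0002
grip_force: 1.9
```

Call:
{"fn": "drive_tool", "kwargs": {
  "rows": [
    [[0, 0, 0.0008], 0]
  ]
}}

```text
t: 6.85
tool_pos: [0.5469, 0.2005, 0.2746]
tool_rot: [-3.142, 0.0, -0.0]
contact_force: [-0.9, 0.0, 6.3]
opening: 0.0
grip_force: 3.5
```

Call:
{"fn": "drive_tool", "kwargs": {
  "rows": [
    [[0, 0, 0.0006], 0]
  ]
}}

```text
t: 6.95
tool_pos: [0.5469, 0.2005, 0.2744]
tool_rot: [-3.142, 0.0, -0.0]
contact_force: [-2.5, -0.6, 7.3]
opening: -0.0002
grip_force: 4.0
```

Call:
{"fn": "drive_tool", "kwargs": {
  "rows": [
    [[0, 0, 0.0004], 0]
  ]
}}

```text
t: 7.05
tool_pos: [0.5469, 0.2005, 0.2743]
tool_rot: [-3.142, 0.0, -0.001]
contact_force: [-2.2, -0.3, 8.0]
opening: 0.0001
grip_force: 4.3
```

Call:
{"fn": "drive_tool", "kwargs": {
  "rows": [
    [[0, 0, 0.001], 0]
  ]
}}

```text
t: 7.15
tool_pos: [0.547, 0.2006, 0.2738]
tool_rot: [-3.141, 0.0, -0.001]
contact_force: [-4.4, -1.9, 11.5]
opening: -0.0001
grip_force: 6.0
```

Call:
{"fn": "drive_tool", "kwargs": {
  "rows": [
    [[0, 0, 0.001], 0]
  ]
}}

```text
t: 7.25
tool_pos: [0.547, 0.2006, 0.2735]
tool_rot: [-3.141, 0.0, -0.001]
contact_force: [-5.7, -1.1, 14.4]
opening: -0.0001
grip_force: 7.2
```

Call:
{"fn": "drive_tool", "kwargs": {
  "rows": [
    [[0, 0, 0.0005], 0]
  ]
}}

```text
t: 7.35
tool_pos: [0.547, 0.2007, 0.2735]
tool_rot: [-3.141, -0.0, -0.001]
contact_force: [-4.9, -1.2, 14.2]
opening: 0.0001
grip_force: 7.5
```

Call:
{"fn": "drive_tool", "kwargs": {
  "rows": [
    [[0, 0, 0], 0],
    [[0, 0, 0], 0]
  ]
}}

```text
t: 7.55
tool_pos: [0.547, 0.2006, 0.2735]
tool_rot: [-3.141, 0.0, -0.001]
contact_force: [-5.1, -2.6, 13.3]
opening: -0.0001
grip_force: 7.0
```

Call:
{"fn": "drive_tool", "kwargs": {
  "rows": [
    [[0, 0, -0.02], 0],
    [[0, 0, -0.045], 0],
    [[0, 0, -0.045], 0],
    [[0, 0, -0.03], 0],
    [[0, 0.046, 0], 0],
    [[0, 0.047, 0], 0],
    [[0, 0.047, 0], 0],
    [[0, 0.047, 0], 0],
    [[0, 0.047, 0], 0],
    [[0, 0.047, 0], 0]
  ]
}}

```text
t: 8.55
tool_pos: [0.5462, -0.0821, 0.4094]
tool_rot: [-3.141, -0.0, 0.003]
contact_force: [0.7, 0.7, 0.5]
opening: 0.0001
grip_force: 0.0
```

Call:
{"fn": "drive_tool", "kwargs": {
  "rows": [
    [[0, 0, 0], 0]
  ],
  "jaw": 0
}}

```text
t: 8.65
tool_pos: [0.5462, -0.085, 0.4089]
tool_rot: [3.141, -0.011, -0.004]
contact_force: [0.3, 1.1, -0.3]
opening: 0.013
grip_force: 0.0
```

```bash
python3 - <<'E'
from h import *
T=cam("top");S=cam("scene")
k=lambda d,x,y:cv2.resize(d["image"][y:y+75,x:x+100],(400,300),interpolation=cv2.INTER_CUBIC)
cv2.imwrite("pics/b2.png",np.vstack([np.hstack([k(S,245,262),k(S,325,165)]),np.hstack([k(T,350,190),k(T,190,175)])]))
print(ctrl.get_obs()["tool_pos"],ctrl.get_obs()["contact_force"])
E
```

```text
[ 0.54649589 -0.08123775  0.40934354] [ 1.1679432  -0.38913804  0.22543682]
```

View pics/b2.png

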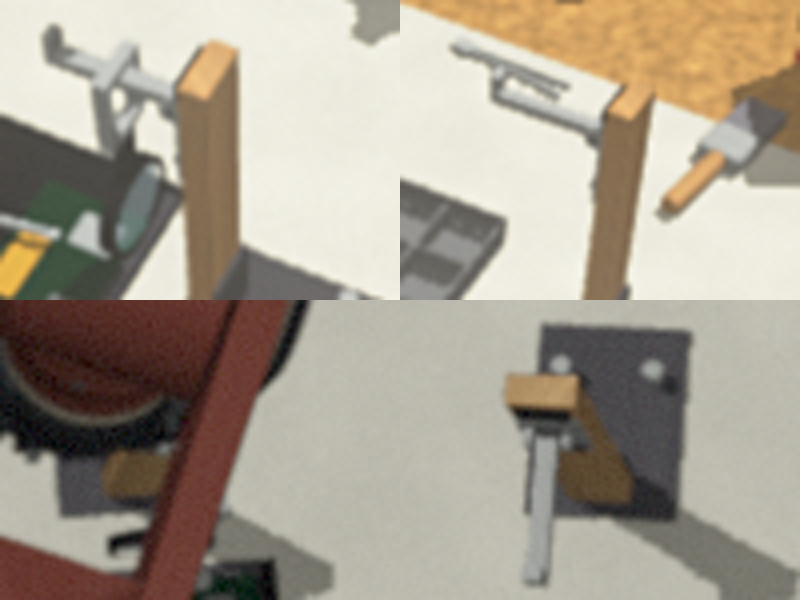

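Hook B is down (top view: hinge (226,206) → tip (224,246)); lens still hangs on hook A.

```bash
python3 - <<'E'
from h import *
import pickle; S,T=pickle.load(open("st.pkl","rb"))
np.set_printoptions(precision=4,suppress=True)
print("eye", tri(S,(273.8,277.5),T,(397.8,241.5)),tri(S,(278,273),T,(389,242.5)),tri(S,(269.3,283),T,(406.7,240.7)))
print("hookB",onz(T,(226.25,207),.2),onz(T,(224,245.5),.2), "tip tri",tri(S,(349,183.5),T,(224,244.5)))
for P in [(.5475,-.172,.216),(.602,.203,.200),(.519,.203,.2)]: print(proj(S,P),proj(T,P))
E
```

```text
eye (array([ 0.5444, -0.173 ,  0.2073]), np.float64(0.00220609945653744)) (array([ 0.5421, -0.1544,  0.2029]), np.float64(0.00208259031400714)) (array([ 0.5466, -0.1922,  0.2094]), np.float64(0.0021051418848814173))
hookB [0.6054 0.2075 0.2   ] [0.5182 0.2052 0.2   ] tip tri (array([0.5198, 0.2043, 0.2114]), np.float64(0.003560362881513226))
[[274.5048 275.294 ]] [[397.6691 238.8888]]
[[374.7739 197.7723]] [[228.1215 208.543 ]]
[[347.6258 187.1388]] [[225.0067 245.1875]]
```

Call:
{"fn": "drive_tool", "kwargs": {
  "rows": [
    [[0, 0.046, 0], 0],
    [[0, 0.046, 0], 0],
    [[0, 0, 0], -0.113],
    [[0, 0, 0.03], 0],
    [[0, 0, 0.03], 0],
    [[0, 0, 0], 0],
    [[0, 0, 0], 0]
  ]
}}

```text
t: 9.45
tool_pos: [0.5469, -0.1712, 0.3502]
tool_rot: [-3.135, -0.18, 0.002]
contact_force: [0.2, -0.4, 0.3]
opening: 0.0853
grip_force: 0.0
```

Call:
{"fn": "drive_tool", "kwargs": {
  "rows": [
    [[-0.0015, 0.0015, 0.03], 0],
    [[0, 0, 0.03], 0],
    [[0, 0, 0.03], 0],
    [[0, 0, 0.013], 0],
    [[0, 0, 0], 0],
    [[0, 0, 0], 0]
  ]
}}

```text
t: 10.05
tool_pos: [0.5465, -0.1743, 0.2499]
tool_rot: [3.135, 0.178, 0.004]
contact_force: [-0.3, 0.4, 0.7]
opening: 0.0852
grip_force: 0.0
```

```bash
python3 cz.py a1 scene 235 245 90
```

```text
[ 0.54665157 -0.17445502  0.25048072] [ 0.07406537  0.16898512 -0.21147765]
```

View pics/a1.png

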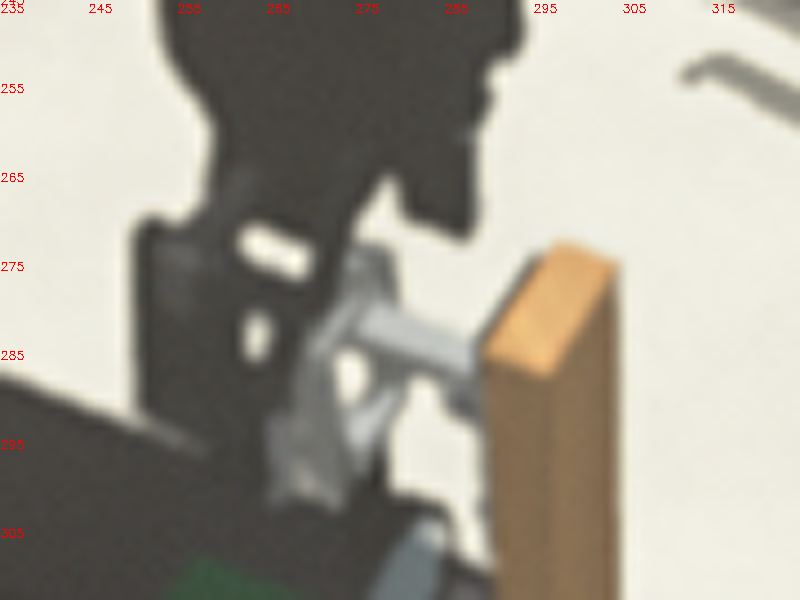

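The open fingers straddle the eye (near finger ~(256,285), far finger ~(286,268), eye at ~(272,285)). Closing.

Call:
{"fn": "drive_tool", "kwargs": {
  "rows": [
    [[0, 0, 0], 0],
    [[0, 0, 0], 0],
    [[0, 0, 0], 0],
    [[0, 0, 0], 0],
    [[0, 0, 0], 0],
    [[0, 0, 0], 0],
    [[0, 0, 0], 0]
  ],
  "jaw": 1,
  "grip_force": 30
}}

```text
t: 10.8
tool_pos: [0.5457, -0.1743, 0.2483]
tool_rot: [3.136, 0.177, 0.001]
contact_force: [-1.2, 0.2, 3.5]
opening: 0.0374
grip_force: 35.0
```

Call:
{"fn": "drive_tool", "kwargs": {
  "rows": [
    [[0, 0, -0.007], 0],
    [[0, 0, -0.007], 0],
    [[0, 0, -0.007], 0],
    [[0, 0, 0], 0],
    [[0, 0, 0], 0]
  ]
}}

```text
t: 11.3
tool_pos: [0.5455, -0.1742, 0.269]
tool_rot: [3.136, 0.177, 0.001]
contact_force: [-0.4, 0.8, -1.3]
opening: 0.0371
grip_force: 34.7
```

Call:
{"fn": "drive_tool", "kwargs": {
  "rows": [
    [[-0.015, 0, 0], 0],
    [[-0.015, 0, 0], 0],
    [[-0.015, 0, 0], 0],
    [[-0.015, 0, 0], 0],
    [[-0.015, 0, 0], 0],
    [[0, 0, 0], 0]
  ]
}}

```text
t: 11.9
tool_pos: [0.4697, -0.1826, 0.2681]
tool_rot: [-3.136, -0.175, 0.001]
contact_force: [0.6, -0.4, -1.6]
opening: 0.0376
grip_force: 34.6
```

```bash
python3 cz.py a2 scene 205 215 140
```

```text
[ 0.47050335 -0.18260316  0.26835323] [ 0.52507033  0.34338108 -0.79215285]
```

View pics/a2.png

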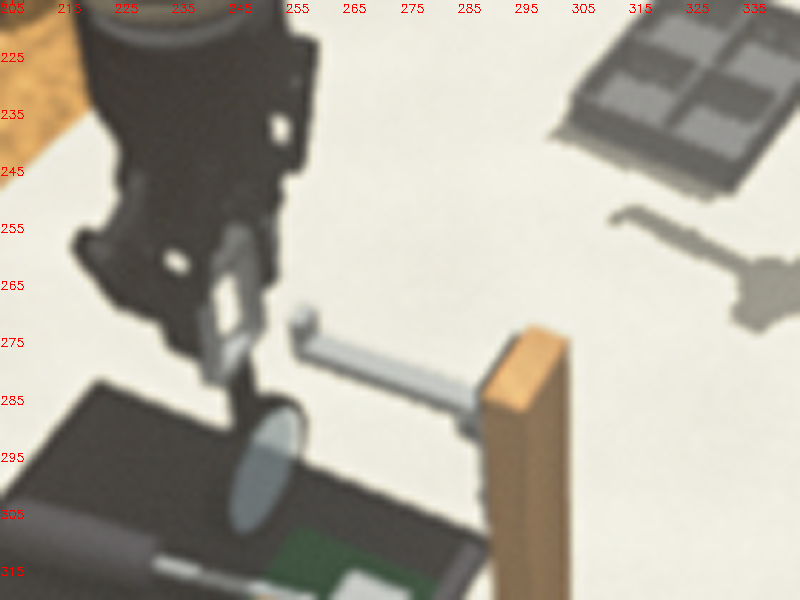

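Lens is off hook A, hanging upright in the fingers at (248,285), clear of the lip (257,272). Carrying it across to hook B.

Call:
{"fn": "drive_tool", "kwargs": {
  "rows": [
    [[0, 0, 0], 0.09],
    [[0, -0.02, 0], 0],
    [[0, -0.04, 0], 0],
    [[0, -0.046, 0], 0],
    [[0, -0.046, 0], 0],
    [[0, -0.046, 0], 0],
    [[0, -0.046, 0], 0],
    [[0, -0.046, 0], 0],
    [[0, -0.04, 0], 0],
    [[0, -0.03, 0], 0]
  ]
}}

```text
t: 12.95
tool_pos: [0.4627, 0.1802, 0.2687]
tool_rot: [-3.141, -0.039, -0.001]
contact_force: [0.1, -0.8, -1.4]
opening: 0.0375
grip_force: 34.6
```

Call:
{"fn": "drive_tool", "kwargs": {
  "rows": [
    [[0, -0.02, 0], 0],
    [[0, 0, 0], 0],
    [[0, 0, 0], 0],
    [[0, 0, 0], 0]
  ]
}}

```text
t: 13.35
tool_pos: [0.4625, 0.1967, 0.2685]
tool_rot: [3.141, 0.035, -0.0]
contact_force: [-1.4, -0.5, -1.4]
opening: 0.0373
grip_force: 34.6
```

```bash
python3 - <<'E'
from h import *
S=cam("scene");T=cam("top")
k=lambda d,x,y:cv2.resize(d["image"][y:y+75,x:x+100],(400,300),interpolation=cv2.INTER_CUBIC)
a=cv2.resize(S["image"][150:240,300:400],(667,600),interpolation=cv2.INTER_CUBIC)
for i in range(0,100,10): cv2.putText(a,str(300+i),(int(i*6.67),12),0,.4,(0,0,255))
for j in range(0,90,10): cv2.putText(a,str(150+j),(0,int(j*6.67)+4),0,.4,(0,0,255))
cv2.imwrite("pics/b3.png",a)
o=ctrl.get_obs();print(o["tool_pos"],o["tool_rot"],o["contact_force"])
E
```

```text
[0.46251642 0.19644269 0.2686495 ] [ 3.14123515e+00  3.35457180e-02 -5.99794473e-05] [-0.464862    0.05190458 -1.4096297 ]
```

View pics/b3.png

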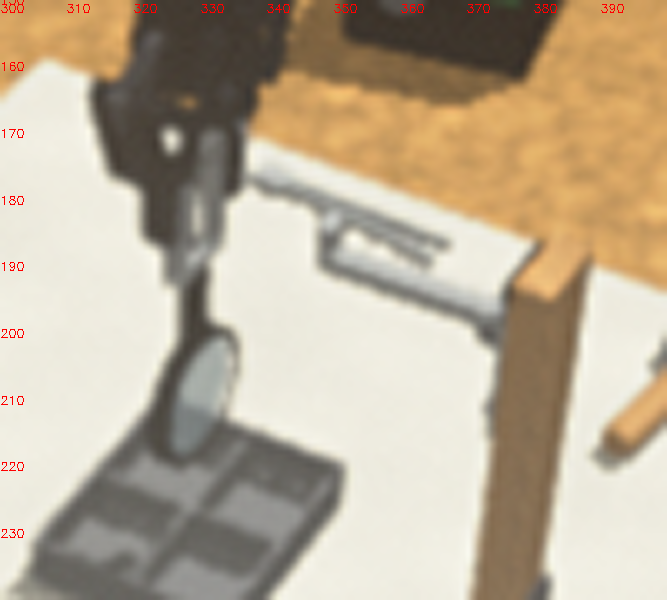

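```bash
python3 - <<'E'
from h import *
S=cam("scene")
print("bar bottom near corner, measured (348.3,190.5)")
for z in (.180,.185,.19,.195): print(z,proj(S,(.52,.1985,z)))
print("lip top, measured (350,181)")
for z in (.205,.21,.215,.22): print(z,proj(S,(.523,.2045,z)))
print("eye bottom of outside (frame lower edge ~ (326,192)) and top (334?,169)")
for o in (.218,.222,.226,.23): print(o,proj(S,[(.4625,.1965-.019,o-.05),(.4625,.1965+.019,o+.008)]))
E
```

```text
bar bottom near corner, measured (348.3,190.5)
0.18 [[346.69724592 193.85635453]]
0.185 [[346.80561365 192.43360157]]
0.19 [[346.91453295 191.00293526]]
0.195 [[347.02400734 189.56429754]]
lip top, measured (350,181)
0.205 [[349.2888517  185.90015521]]
0.21 [[349.40551222 184.43833355]]
0.215 [[349.52276764 182.96833293]]
0.22 [[349.6406217  181.49009339]]
eye bottom of outside (frame lower edge ~ (326,192)) and top (334?,169)
0.218 [[324.79866868 194.05518849]
 [332.55473951 170.35530132]]
0.222 [[324.83571886 192.93329407]
 [332.60924399 169.16726549]]
0.226 [[324.87292295 191.80647545]
 [332.66396862 167.9740419 ]]
0.23 [[324.91028178 190.67470408]
 [332.71891449 166.77560126]]
```

Call:
{"fn": "drive_tool", "kwargs": {
  "rows": [
    [[0, -0.0065, 0.003], 0],
    [[0, 0, 0], 0],
    [[0, 0, 0], 0]
  ]
}}

```text
t: 13.8
tool_pos: [0.462, 0.2038, 0.2655]
tool_rot: [3.141, 0.036, -0.001]
contact_force: [-0.0, 0.1, -0.7]
opening: 0.0378
grip_force: 34.6
```

Call:
{"fn": "drive_tool", "kwargs": {
  "rows": [
    [[0.012, 0, -0.0015], 0],
    [[0.012, 0, 0], 0],
    [[0.012, 0, 0], 0],
    [[0.004, 0, 0], 0],
    [[0.004, 0, 0], 0],
    [[0.004, 0, 0], 0]
  ]
}}

```text
t: 14.4
tool_pos: [0.5104, 0.2048, 0.267]
tool_rot: [3.141, 0.036, -0.001]
contact_force: [-0.6, 0.9, -1.8]
opening: 0.0376
grip_force: 34.6
```

Call:
{"fn": "drive_tool", "kwargs": {
  "rows": [
    [[0.004, 0, 0], 0],
    [[0.004, 0, 0], 0]
  ]
}}

```text
t: 14.6
tool_pos: [0.5183, 0.2051, 0.2672]
tool_rot: [-3.141, -0.036, 0.0]
contact_force: [0.1, 0.5, -1.1]
opening: 0.0376
grip_force: 34.6
```

Call:
{"fn": "drive_tool", "kwargs": {
  "rows": [
    [[0.004, 0, 0], 0],
    [[0.004, 0, 0], 0]
  ]
}}

```text
t: 14.8
tool_pos: [0.5263, 0.2053, 0.2672]
tool_rot: [-3.141, -0.036, 0.0]
contact_force: [-0.7, 1.3, -0.8]
opening: 0.0375
grip_force: 34.6
```

Call:
{"fn": "drive_tool", "kwargs": {
  "rows": [
    [[0.006, 0, 0], 0],
    [[0.006, 0, 0], 0],
    [[0.006, 0, 0], 0],
    [[0.006, 0, 0], 0],
    [[0.006, 0, 0], 0],
    [[0.006, 0, 0], 0],
    [[0, 0, 0], 0]
  ]
}}

```text
t: 15.5
tool_pos: [0.5628, 0.206, 0.2672]
tool_rot: [3.141, 0.035, 0.0]
contact_force: [0.2, 0.1, -0.9]
opening: 0.0375
grip_force: 34.6
```

Call:
{"fn": "drive_tool", "kwargs": {
  "rows": [
    [[0, 0, 0.005], 0],
    [[0, 0, 0.005], 0],
    [[0, 0, 0.003], 0],
    [[0, 0, 0], 0]
  ]
}}

```text
t: 15.9
tool_pos: [0.5615, 0.206, 0.2531]
tool_rot: [3.141, 0.036, -0.003]
contact_force: [0.3, -0.7, -0.9]
opening: 0.0375
grip_force: 34.6
```

Call:
{"fn": "drive_tool", "kwargs": {
  "rows": [
    [[0, 0, 0.0015], 0],
    [[0, 0, 0.0015], 0],
    [[0, 0, 0.001], 0]
  ]
}}

```text
t: 16.2
tool_pos: [0.5621, 0.2061, 0.2502]
tool_rot: [-3.141, -0.036, -0.0]
contact_force: [0.2, -1.0, -0.6]
opening: 0.0373
grip_force: 34.6
```

Call:
{"fn": "drive_tool", "kwargs": {
  "rows": [
    [[0, 0, 0.001], 0],
    [[0, 0, 0], 0]
  ]
}}

```text
t: 16.4
tool_pos: [0.562, 0.2061, 0.2491]
tool_rot: [3.141, 0.036, -0.0]
contact_force: [-0.9, 0.4, -1.0]
opening: 0.0376
grip_force: 34.6
```

Call:
{"fn": "drive_tool", "kwargs": {
  "rows": [
    [[0, 0, 0.001], 0],
    [[0, 0, 0], 0]
  ]
}}

```text
t: 16.6
tool_pos: [0.5622, 0.2061, 0.2484]
tool_rot: [-3.141, -0.036, -0.001]
contact_force: [0.2, 0.3, -0.6]
opening: 0.0372
grip_force: 34.7
```

Call:
{"fn": "drive_tool", "kwargs": {
  "rows": [
    [[0, 0, 0.0007], 0],
    [[0, 0, 0], 0]
  ]
}}

```text
t: 16.8
tool_pos: [0.5622, 0.2061, 0.2482]
tool_rot: [-3.141, -0.036, -0.001]
contact_force: [-1.1, 0.3, 1.6]
opening: 0.0378
grip_force: 35.0
```

Contact felt (~2.5 N). Opening the fingers.

Call:
{"fn": "drive_tool", "kwargs": {
  "rows": [
    [[0, 0, 0], 0],
    [[0, 0, 0], 0],
    [[0, 0, 0], 0],
    [[0, 0, 0], 0],
    [[0, 0, 0], 0],
    [[0, 0, 0], 0],
    [[0, 0, 0], 0]
  ],
  "jaw": 0
}}

```text
t: 17.5
tool_pos: [0.5621, 0.2061, 0.2475]
tool_rot: [3.141, 0.036, 0.0]
contact_force: [-0.2, 0.1, 1.1]
opening: 0.0856
grip_force: 0.0
```

Call:
{"fn": "drive_tool", "kwargs": {
  "rows": [
    [[0, 0, -0.02], 0],
    [[0, 0, -0.04], 0],
    [[0, 0, -0.045], 0],
    [[0, 0, -0.045], 0],
    [[0, 0, 0], 0]
  ]
}}

```text
t: 18.0
tool_pos: [0.5639, 0.2065, 0.4071]
tool_rot: [-3.138, -0.036, -0.023]
contact_force: [-1.4, 0.8, 1.3]
opening: 0.0853
grip_force: 0.0
```

```bash
python3 cz.py b4 scene 310 150 100
```

```text
[0.56319305 0.20634573 0.40302676] [-0.00582297 -0.59734594 -0.87934357]
```

View pics/b4.png

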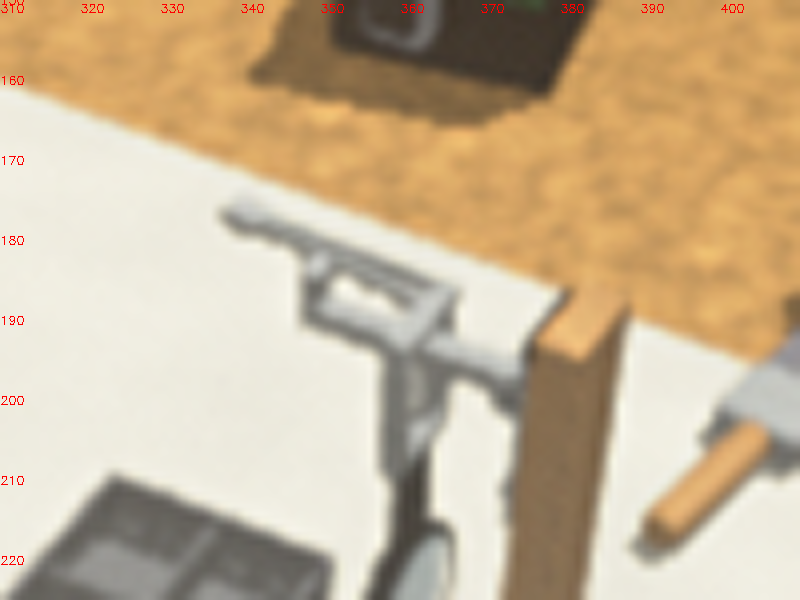

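Lens hangs on hook B between lip (348,183) and post, upright and released. Now to hook A.

Call:
{"fn": "drive_tool", "kwargs": {
  "rows": [
    [[-0.0064, 0.0424, 0], 0],
    [[-0.0064, 0.0424, 0], 0],
    [[-0.0064, 0.0424, 0], 0],
    [[-0.0064, 0.0424, 0], 0],
    [[-0.0064, 0.0424, 0], 0],
    [[-0.0064, 0.0424, 0], 0],
    [[-0.0064, 0.0424, 0], 0],
    [[-0.0064, 0.0424, 0], 0],
    [[-0.0064, 0.0424, 0], 0],
    [[0, 0, 0], -0.091]
  ],
  "jaw": 0.3
}}

```text
t: 19.05
tool_pos: [0.512, -0.1808, 0.3952]
tool_rot: [-3.137, -0.173, 0.005]
contact_force: [-0.4, 1.2, -0.4]
opening: 0.0601
grip_force: 0.0
```

Call:
{"fn": "drive_tool", "kwargs": {
  "rows": [
    [[0, 0, 0.02], 0],
    [[0, 0, 0.02], 0],
    [[0, 0, 0], 0],
    [[0, 0, 0], 0]
  ]
}}

```text
t: 19.45
tool_pos: [0.5128, -0.1766, 0.3562]
tool_rot: [-3.135, -0.179, 0.004]
contact_force: [-0.5, -0.2, 0.6]
opening: 0.0602
grip_force: 0.0
```

Call:
{"fn": "drive_tool", "kwargs": {
  "rows": [
    [[0.0015, 0, 0.03], 0],
    [[0, 0, 0.03], 0],
    [[0, 0, 0.03], 0],
    [[0, 0, 0.012], 0],
    [[0, 0, 0], 0],
    [[0, 0, 0], 0]
  ]
}}

```text
t: 20.05
tool_pos: [0.5155, -0.1768, 0.2573]
tool_rot: [3.135, 0.179, 0.003]
contact_force: [0.2, 0.6, 0.1]
opening: 0.0597
grip_force: 0.0
```

Call:
{"fn": "drive_tool", "kwargs": {
  "rows": [
    [[0, 0, 0], 0],
    [[0, 0, 0], 0],
    [[0, 0, 0], 0],
    [[0, 0, 0], 0],
    [[0, 0, 0], 0],
    [[0, 0, 0], 0],
    [[0, 0, 0], 0]
  ],
  "jaw": 1,
  "grip_force": 25
}}

```text
t: 20.75
tool_pos: [0.515, -0.1764, 0.2562]
tool_rot: [-3.136, -0.179, -0.002]
contact_force: [0.0, 3.6, 4.9]
opening: 0.0114
grip_force: 26.9
```

Call:
{"fn": "drive_tool", "kwargs": {
  "rows": [
    [[0.0006, 0, -0.0091], 0],
    [[0.0018, 0, -0.009], 0]
  ]
}}

```text
t: 20.95
tool_pos: [0.5162, -0.1759, 0.2712]
tool_rot: [-3.135, -0.179, 0.006]
contact_force: [2.9, 1.7, -7.8]
opening: 0.0117
grip_force: 25.9
```

Call:
{"fn": "drive_tool", "kwargs": {
  "rows": [
    [[0.0029, 0, -0.0087], 0],
    [[0.0041, 0, -0.0082], 0]
  ]
}}

```text
t: 21.15
tool_pos: [0.523, -0.1752, 0.2892]
tool_rot: [-3.135, -0.178, 0.008]
contact_force: [-0.4, 1.5, -7.7]
opening: 0.0112
grip_force: 25.9
```

Call:
{"fn": "drive_tool", "kwargs": {
  "rows": [
    [[0.0051, 0, -0.0076], 0],
    [[0.006, 0, -0.0069], 0]
  ]
}}

```text
t: 21.35
tool_pos: [0.5347, -0.174, 0.3048]
tool_rot: [-3.135, -0.178, 0.005]
contact_force: [-1.9, 2.0, -8.2]
opening: 0.0118
grip_force: 25.1
```

Call:
{"fn": "drive_tool", "kwargs": {
  "rows": [
    [[0.0069, 0, -0.006], 0],
    [[0.0076, 0, -0.0051], 0],
    [[0.0055, 0, -0.003], 0],
    [[0.0055, 0, -0.002], 0],
    [[0, 0, 0], 0]
  ]
}}

```text
t: 21.85
tool_pos: [0.5612, -0.1711, 0.3222]
tool_rot: [-3.136, -0.179, -0.001]
contact_force: [-4.5, 3.0, -3.8]
opening: 0.0115
grip_force: 24.7
```

Call:
{"fn": "drive_tool", "kwargs": {
  "rows": [
    [[0, 0, 0], 0],
    [[0, 0, 0], 0],
    [[0, 0, 0], 0],
    [[0, 0, 0], 0]
  ],
  "jaw": 0.3
}}

```text
t: 22.25
tool_pos: [0.561, -0.1717, 0.3224]
tool_rot: [3.135, 0.178, 0.004]
contact_force: [0.2, 0.5, 0.2]
opening: 0.0597
grip_force: 0.0
```

Call:
{"fn": "drive_tool", "kwargs": {
  "rows": [
    [[0, 0, -0.025], 0],
    [[0, 0, -0.03], 0],
    [[0, 0, 0], 0],
    [[-0.02, 0, 0], 0],
    [[-0.018, 0, 0], 0]
  ]
}}

```text
t: 22.75
tool_pos: [0.5224, -0.1758, 0.3759]
tool_rot: [3.136, 0.179, 0.001]
contact_force: [-0.5, 0.0, 0.6]
opening: 0.06
grip_force: 0.0
```

Call:
{"fn": "drive_tool", "kwargs": {
  "rows": [
    [[0, 0, 0], 0],
    [[0, 0, 0], 0],
    [[0, 0, 0], 0],
    [[0, 0, 0], 0],
    [[0, 0, 0.02], 0],
    [[0, 0, 0.023], 0],
    [[0, 0, 0], 0],
    [[0, 0, 0], 0]
  ],
  "jaw": 1
}}

```text
t: 23.55
tool_pos: [0.5228, -0.1756, 0.3329]
tool_rot: [-3.136, -0.179, 0.002]
contact_force: [0.2, -0.1, 0.2]
opening: 0.0001
grip_force: 0.0
```

```bash
python3 cz.py a3 scene 245 225 90
```

```text
[ 0.52312328 -0.17574525  0.33401171] [0.0442132  0.66563034 0.4472857 ]
```

View pics/a3.png

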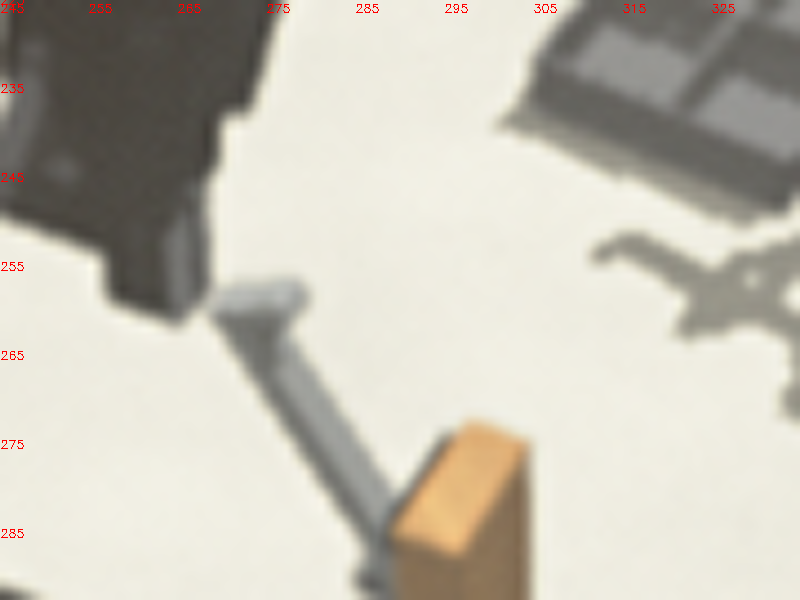

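The last picture shows hook A half raised (tip ~(272,257)) with the closed fingers just in front of it, (264,258). Lowering a little, then pushing.

Call:
{"fn": "drive_tool", "kwargs": {
  "rows": [
    [[0, 0, 0.007], 0],
    [[0.005, 0, 0], 0],
    [[0.005, 0, 0], 0],
    [[0.005, 0, 0], 0],
    [[0.005, 0, 0], 0],
    [[0.005, 0, 0], 0],
    [[0.003, 0, 0], 0],
    [[0, 0, 0], 0]
  ]
}}

```text
t: 24.4
tool_pos: [0.551, -0.1724, 0.326]
tool_rot: [-3.136, -0.179, -0.001]
contact_force: [-1.8, -0.8, 0.6]
opening: -0.0001
grip_force: 0.8
```

Call:
{"fn": "drive_tool", "kwargs": {
  "rows": [
    [[0.002, 0, 0], 0],
    [[0.002, 0, 0], 0],
    [[0.002, 0, 0], 0]
  ]
}}

```text
t: 24.7
tool_pos: [0.5565, -0.1718, 0.3261]
tool_rot: [-3.136, -0.178, 0.0]
contact_force: [-2.3, -0.7, 2.7]
opening: 0.0002
grip_force: 1.5
```

Call:
{"fn": "drive_tool", "kwargs": {
  "rows": [
    [[0.001, 0, 0], 0],
    [[0.001, 0, 0], 0]
  ]
}}

```text
t: 24.9
tool_pos: [0.5585, -0.1716, 0.3261]
tool_rot: [-3.136, -0.179, -0.0]
contact_force: [-3.2, 0.1, 2.6]
opening: 0.0001
grip_force: 1.5
```

Call:
{"fn": "drive_tool", "kwargs": {
  "rows": [
    [[0.001, 0, 0], 0],
    [[0.001, 0, 0], 0]
  ]
}}

```text
t: 25.1
tool_pos: [0.5605, -0.1713, 0.3261]
tool_rot: [-3.136, -0.179, -0.0]
contact_force: [-1.6, 1.0, 1.8]
opening: -0.0001
grip_force: 1.4
```

Call:
{"fn": "drive_tool", "kwargs": {
  "rows": [
    [[0.001, 0, 0], 0]
  ]
}}

```text
t: 25.2
tool_pos: [0.5615, -0.1712, 0.3261]
tool_rot: [3.137, 0.179, 0.0]
contact_force: [-3.4, -0.2, 3.4]
opening: 0.0003
grip_force: 1.4
```

Call:
{"fn": "drive_tool", "kwargs": {
  "rows": [
    [[0.001, 0, 0], 0]
  ]
}}

```text
t: 25.3
tool_pos: [0.5625, -0.1711, 0.3261]
tool_rot: [-3.136, -0.179, -0.0]
contact_force: [-2.5, -0.5, 1.9]
opening: -0.0003
grip_force: 1.4
```

Call:
{"fn": "drive_tool", "kwargs": {
  "rows": [
    [[0.001, 0, 0], 0]
  ]
}}

```text
t: 25.4
tool_pos: [0.5635, -0.171, 0.3261]
tool_rot: [-3.136, -0.179, -0.0]
contact_force: [-1.8, 0.4, 2.9]
opening: -0.0002
grip_force: 1.4
```

Call:
{"fn": "drive_tool", "kwargs": {
  "rows": [
    [[0.001, 0, 0], 0]
  ]
}}

```text
t: 25.5
tool_pos: [0.5645, -0.1709, 0.326]
tool_rot: [-3.136, -0.179, 0.0]
contact_force: [-3.7, -0.5, 2.5]
opening: 0.0
grip_force: 1.3
```

Call:
{"fn": "drive_tool", "kwargs": {
  "rows": [
    [[0.001, 0, 0], 0]
  ]
}}

```text
t: 25.6
tool_pos: [0.5655, -0.1707, 0.3261]
tool_rot: [-3.136, -0.179, 0.0]
contact_force: [-2.4, 0.0, 1.5]
opening: 0.0001
grip_force: 1.3
```

Call:
{"fn": "drive_tool", "kwargs": {
  "rows": [
    [[0.001, 0, 0], 0]
  ]
}}

```text
t: 25.7
tool_pos: [0.5663, -0.1707, 0.3261]
tool_rot: [3.136, 0.179, -0.001]
contact_force: [-5.0, -0.2, 2.9]
opening: 0.0001
grip_force: 2.3
```

Call:
{"fn": "drive_tool", "kwargs": {
  "rows": [
    [[0.001, 0, 0], 0]
  ]
}}

```text
t: 25.8
tool_pos: [0.567, -0.1706, 0.3262]
tool_rot: [3.136, 0.179, -0.003]
contact_force: [-6.3, -0.5, 4.1]
opening: -0.0
grip_force: 3.4
```

Call:
{"fn": "drive_tool", "kwargs": {
  "rows": [
    [[0.001, 0, 0], 0]
  ]
}}

```text
t: 25.9
tool_pos: [0.5676, -0.1706, 0.3262]
tool_rot: [3.136, 0.178, -0.005]
contact_force: [-8.5, 0.7, 5.2]
opening: 0.0002
grip_force: 4.4
```

Call:
{"fn": "drive_tool", "kwargs": {
  "rows": [
    [[0.0007, 0, 0], 0]
  ]
}}

```text
t: 26.0
tool_pos: [0.568, -0.1706, 0.3263]
tool_rot: [3.136, 0.178, -0.006]
contact_force: [-9.9, -0.4, 5.0]
opening: 0.0002
grip_force: 5.0
```

Call:
{"fn": "drive_tool", "kwargs": {
  "rows": [
    [[0.0008, 0, 0], 0],
    [[0, 0, 0], 0],
    [[0, 0, 0], 0]
  ]
}}

```text
t: 26.3
tool_pos: [0.5684, -0.1705, 0.3263]
tool_rot: [3.137, 0.178, -0.008]
contact_force: [-11.3, -0.2, 5.4]
opening: 0.0
grip_force: 5.5
```

Call:
{"fn": "drive_tool", "kwargs": {
  "rows": [
    [[-0.01, 0, 0], 0],
    [[-0.03, 0, 0], 0],
    [[-0.03, 0, 0], 0],
    [[-0.03, 0, -0.03], 0],
    [[0, 0, -0.04], 0],
    [[0, 0, 0], 0],
    [[0, 0, 0], 0]
  ]
}}

```text
t: 27.0
tool_pos: [0.4709, -0.1818, 0.3974]
tool_rot: [3.135, 0.179, 0.006]
contact_force: [0.3, 0.5, 0.4]
opening: -0.0002
grip_force: 0.0
```

```bash
python3 - <<'E'
from h import *
np.set_printoptions(precision=4,suppress=True)
S=cam("scene");cv2.imwrite("pics/end.png",S["image"])
# bright steel blob near expected folded hook A tip
x=S["image"][225:300,260:320]; h=cv2.cvtColor(x,cv2.COLOR_BGR2HSV)
m=((h[...,1]<45)&(h[...,2]<205)&(h[...,2]>60)).astype(np.uint8)
n,l,s,c=cv2.connectedComponentsWithStats(m)
print([(s[i]+[260,225,0,0,0]).tolist() for i in range(1,n) if s[i,4]>12])
print("expected tip/base",proj(S,[(.5845,-.168,.283),(.5845,-.168,.21)]).tolist())
o=ctrl.get_obs();print(o["t"],o["tool_pos"],o["contact_force"])
E
```

```text
[[301, 225, 19, 22, 288], [312, 251, 8, 5, 27], [284, 259, 13, 41, 212], [260, 296, 9, 4, 20]]
expected tip/base [[288.58957645428484, 260.067234623752], [289.65273624538133, 283.04354971287734]]
27.05 [ 0.4707 -0.1815  0.3957] [-0.073  -0.1628 -0.2195]
```

```bash
python3 -c "
from station import ctrl
print(ctrl.finish_job())"
```

```text
the job is handed in; nothing more can be done
None
```

I handed the job in at about 27 s; the judge's verdict isn't shown. Hook B was pressed down on its stop at about 14 N at the fingers (roughly 10–13 N at its 70 mm point), the lens hung freely on hook B when last pictured, hook A was folded up and pressed at about 11 N (about 13 N at its 70 mm point), and the arm was clear of everything.

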